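# Close the large wooden canister around the smaller one

## Task

Close the large wooden canister around the small one standing in it: take the large loose lid (not the small lid) by its steel bar, lower it over the inner canister onto the bottom with its two ears clear of the catches, then turn it clockwise seen from above until both ears are fully home under the catches, and let go. Keep the bottom upright and leave the small lid standing where it is.

Things in the scene. Friction and masses are not known exactly. Their poses are not given: they have to be found in the camera images.
- large_bottom: Open wooden bottom, 88 mm wide, 1.2 kg, loose. Origin: centre of underside; z up. Rim at z 50; above it a hollow tapered neck to z 76 centres the lid. Steel catches at +x and -x (overhang 50-68 mm out, z 62-66), slot open counter-clockwise, stop clockwise. Lid ears pass down with lid x 40-140 deg counter-clockwise of this x (best 60); home: x axes parallel (half turn equal), stop 2 deg on.
- inner_canister: Small closed wooden canister with a round knob, 40 mm wide, 95 mm high, standing loose and upright inside the large bottom on its 8 mm floor, its top 103 mm above the worktop. Origin: centre of its underside, z up. Needs no handling.
- large_lid: Hollow wooden shell, open below, 88 mm wide, wall 4, inside 62 mm deep, 0.18-0.29 kg. Origin: centre of lower edge; z up. Steel grip bar on top: 56 mm along x, 12 wide (y), z 68-101. Two steel ears along +x and -x at the lower edge, to 60 mm out, 16 wide, z 2-8. Same after a half turn. Seated: lower edge on the rim, origin 50 mm above that of large_bottom.
- small_lid: Lid of another, smaller canister: same shape but 64 mm wide, top at 46 mm, bar 44 mm long, 92 mm over the ears. One lid stands left of the large bottom, the other right of it, either way. Does not fit; leave it. Origin: centre of lower edge, z up.

How it is judged:
At the end, for the whole second after the job is handed in: Large lid level on the large bottom's rim (height within 6 mm, centres 10 mm), ears under the catches (x axes parallel within 12 degrees, either way round), inner canister inside; bottom upright on the worktop, lid and bottom at rest; small lid upright within 30 mm of its start (z of large_lid in the frame of large_bottom between 0.044 and 0.057 m and horizontal distance between large_lid and large_bottom below 0.01 m and angle between the x axis of large_lid and the x axis of large_bottom, either way round below 0.21 rad and angle between large_lid's own z axis and vertical below 0.15 rad and angle between large_bottom's own z axis and vertical below 0.1 rad and height (world z) of large_bottom between -0.01 and 0.01 m and horizontal distance between inner_canister and large_bottom below 0.015 m and z of inner_canister in the frame of large_bottom below 0.018 m and linear speed of each of large_lid, large_bottom below 0.02 m/s and distance of small_lid from where it was at the start of the episode below 0.03 m and angle between small_lid's own z axis and vertical below 0.2 rad); the robot touches nothing.
It fails at once if the large bottom is tipped by more than about 25 degrees (angle between large_bottom's own z axis and vertical above 0.44 rad).
It fails at once if the small lid is moved by more than 30 mm (distance of small_lid from where it was at the start of the episode above 0.03 m).
It also fails if it takes over 45 s, if anything falls off the work surface, if the arm or the gripper's body presses on something with over 40 N, if the wrist force passes 120 N, or if a joint passes its speed limit or range.

## Robot

A 7-joint arm with a two-finger parallel gripper is mounted at the origin on a cart in front of the work surface, level with it; the furniture and walls round the work are solid. World frame = base frame: x ahead of the robot, y to its left, z up, the work surface at z = 0. Lengths are in m, angles in rad, forces in N, time in s.
With the tool pointing down it reaches from about 0.4 to 0.925 m from the base axis. Payload 4.1 kg.
Tool frame: the origin (TCP) lies at the very end of the fingers, on their centre line; the grasp point (between the pads) lies ctrl.pinch_z behind it (ctrl.pinch_z is the distance from the TCP to the grasp point, in m); z points along the fingers, y is the direction in which the jaws open and shut (so a half turn about z gives the same grasp; the last joint's range is limited). The gripper opens to 85 mm and grips with 20 to 120 N. Pads are 22 mm wide; open, the fingers measure 114 mm over their backs; the gripper's body (76 mm by 85 mm) begins 54 mm behind the grasp point. The pads swing forward as they close: fully open they stand 13 mm farther back than shut.
Start: joints at [1.193, 0.398, 0.045, 1.537, -0.019, 1.207, -0.051], TCP at [0.179, -0.625, 0.231] pointing down, gripper open.
Joint ranges: [-2.82, 2.82], [-0.49, 2.23], [-1.37, 1.46], [0, 2.46], [-1.36, 4.5], [0.23, 2], [-2.94, 2.94]. Speed limits (rad/s): [2.57, 2.57, 3.14, 3.14, 3.14, 3.14, 3.14].

## Interface

Orientations are given as a 3x3 rotation matrix whose columns are the frame's x, y, z axes.
In Python, from plant import status, imaging, ctrl, nets gives the robot as it stands. The module is installed in compiled form; this text tells all that it offers.
- The arm moves only by the tool send_rows, never from a script. Its argument "increments" is a list of rows, each an object of numbers: "wx", "wy", "wz": the turn, a rotation vector about the world's x, y, z normalised to -1 to 1, where 1 is 0.5 rad; "x", "y", "z": the shift along the world's x, y, z normalised to -1 to 1, where 1 is 0.02 m; "gripper": the opening, from -1 (shut) to 1 (fully open). In form: [{"wx": .., "wy": .., "wz": .., "x": .., "y": .., "z": .., "gripper": ..}, ...]. A call has exactly 5 rows; each row shifts and turns the commanded pose from where the row before left it; what a row does not reach is not made up. A row lasts 1/10 s, in which the tool goes at most 50 mm and 8.59 degrees, less where a joint would pass 70% of its speed; a pose out of reach is approached as far as the arm can. A call with a number of a shift or a turn outside -1 to 1 is refused whole. A call with a gripper value outside its range is refused whole. The fingers move at their own pace and stop on an object; the grip force is fixed at half the most. Time passes only in rows, so rows that do not move let the fingers close, or fill a call up. It gives the time, the measured TCP pose, the force and the opening at its end, in the units of the state.
- status.observe(): the state, without advancing time (a new reading comes with each control period).
- imaging.camera(name): name is "scene" or "top"; returns (picture, depth): 420x560x3 uint8, blue, green, red; 420x560 float32, m along the optical axis (not along the pixel's ray), 0 where there is no reading.
- imaging.get_calibration(name): a dict with "camera_matrix" (3x3 intrinsics, pixels), "T" (4x4, takes a point from camera to world coordinates). Camera axes: x right, y up, looking along -z (the intrinsics and any distortion apply to the point x, -y, -z); pixel columns grow to the right and rows downward; lengths in m; the calibration is good to about 2 mm. A picture is of the moment at which its call begins. get_calibration takes no time and is no camera call.
- ctrl.finish_job(): hands the job in, once; it reports no verdict.
Trained networks look in the newest picture that a camera, given by its name, has taken for a name from the list of things; names that differ only in an ending like _2 or _b are one class to them, and where a whole thing is asked for, a point or a joint stands for the part that bears it (a point fixed in the world has none). Each returns a list of dicts, best first, with "p" (0 to 1); they miss things now and then, are a little off and sometimes report something else, mostly with a low value. They report only what shows in the picture. A call takes as long as a camera call.
- nets.search_frame(camera, label): "xy" ([column, row] as shares, 0 to 1, of the picture: columns of its width, rows of its height, amid what is visible of it).
- nets.outline_of(camera, label): "mask" (420x560 bool, what is visible of it) and "xy" ([column, row] as shares, 0 to 1, of the picture: columns of its width, rows of its height, amid what is visible of it).
- nets.place_of(camera, label): "xy" ([column, row] as shares, 0 to 1, of the picture: columns of its width, rows of its height: a listed point, or the origin of a listed thing).
The state is a dict: "t": time; "qpos": joint angles; "qd": joint speeds; "joint_torque": joint torques, N m; "position": TCP position; "orientation": TCP orientation; "ft_force": force on the tool from outside, world axes, zero at the start; "ft_torque": the same for the moment, N m; "gripper_width": opening from 0.0 (shut) to 1.0 (fully open).
Only numpy, scipy, OpenCV 4.12 (cv2) and the standard library are available. Lean on these libraries where they do the work, as an engineer would, in place of code of your own. Each camera call takes 0.05 s, during which the arm holds its last target.

## Working session

There is one attempt and no reset: what is moved stays moved. The work goes in short steps, Python scripts to look and compute and a tool call to move; the robot and the scene stay as the last step left them, time stands still between calls to the robot, and variables do not carry over. Pictures are saved under pics/ and viewed, and the job is handed in when it is done.

Besides the shell and the picture viewer there is one more tool, called as a command line: name --argument value ..., lists and objects as JSON in quotes. send_rows: Moves the arm, as the interface text tells. Scaled input: -1 to 1 covers 0.02 m each way for a shift and 0.5 rad each way for a turn. Its arguments: {"type":"object","properties":{"increments":{"type":"array"}},"required":["increments"]}

```bash
mkdir -p pics; cat > h.py <<'E'
import numpy as np, cv2
from plant import status, imaging, ctrl, nets
def world(cam,depth,uv):
    c=imaging.get_calibration(cam);K=np.array(c["camera_matrix"]);T=np.array(c["T"])
    uv=np.atleast_2d(uv).astype(float);d=depth[uv[:,1].astype(int),uv[:,0].astype(int)]
    x=(uv[:,0]-K[0,2])/K[0,0]*d;y=(uv[:,1]-K[1,2])/K[1,1]*d
    return np.c_[x,-y,-d,np.ones(len(d))]@T[:3].T
E
python3 - <<'E'
from h import *
s=status.observe()
for k in s: print(k,np.round(s[k],3))
print(ctrl.pinch_z)
for c in("scene","top"):
    im,d=imaging.camera(c); cv2.imwrite(f"pics/{c}0.png",im); np.save(c+"_d.npy",d)
    print(imaging.get_calibration(c))
    for l in ("large_lid","small_lid","large_bottom","inner_canister"):
        for r in nets.outline_of(c,l)[:2]:
            m=r["mask"]; v,u=np.nonzero(m); 
            print(c,l,round(r["p"],2),np.array(r["xy"])*[560,420],m.sum())
            np.save(f"m_{c}_{l}.npy",m) if r is not None and r["p"]>.5 else 0
            if m.sum():
                P=world(c,d,np.c_[u,v]);print(np.round(np.median(P,0),3),np.round(P.max(0),3),np.round(P.min(0),3))
E
```

```text
t 0.0
qpos [ 1.193  0.399  0.045  1.538 -0.019  1.207 -0.051]
qd [-0.    -0.001 -0.001  0.     0.001 -0.001 -0.002]
joint_torque [ 1.0000e-03 -4.7512e+01  1.3650e+00 -2.5422e+01  1.2000e-02  9.0000e-03
  0.0000e+00]
position [ 0.179 -0.624  0.23 ]
orientation [[ 0.961  0.275 -0.001]
 [ 0.275 -0.961  0.002]
 [-0.    -0.002 -1.   ]]
ft_force [-0.221  0.463  0.694]
ft_torque [-0.012 -0.043 -0.032]
gripper_width 0.999
0.0187
{'camera_matrix': array([[450.19575816,   0.        , 283.88380877],
       [  0.        , 450.19575816, 203.58127131],
       [  0.        ,   0.        ,   1.        ]]), 'T': array([[-8.66142493e-01,  3.30423208e-01, -3.74990248e-01,
         1.76219466e-01],
       [-4.99797116e-01, -5.72383141e-01,  6.50061830e-01,
         5.19375300e-01],
       [ 1.57419420e-04,  7.50465218e-01,  6.60909927e-01,
         6.08531586e-01],
       [ 0.00000000e+00,  0.00000000e+00,  0.00000000e+00,
         1.00000000e+00]])}
scene large_lid 0.73 [338.576 140.784] 1717
[ 0.495 -0.269  0.057] [0.568 0.519 0.609] [ 0.176 -0.426 -0.002]
scene small_lid 0.84 [192.976 284.508] 1768
[
[... 457 characters left out ...]
  ]]), 'T': array([[ 0.01936897,  0.99480994, -0.0998901 ,  0.42751181],
       [-0.99962546,  0.02120041,  0.01730559, -0.02478588],
       [ 0.01933349,  0.0995175 ,  0.99484797,  0.89341087],
       [ 0.        ,  0.        ,  0.        ,  1.        ]])}
top large_lid 0.64 [408.52  219.114] 2001
[ 0.501 -0.285  0.068] [ 0.562 -0.025  0.893] [ 0.428 -0.359 -0.002]
top small_lid 0.59 [164.92  201.306] 960
[0.53  0.186 0.046] [0.576 0.224 0.893] [ 0.428 -0.025  0.001]
top large_bottom 0.17 [272.72  225.792] 361
[ 0.478 -0.025  0.09 ] [ 0.497 -0.007  0.893] [ 0.428 -0.043  0.008]
top inner_canister 0.62 [271.992 226.212] 360
[ 0.478 -0.024  0.09 ] [ 0.499 -0.006  0.893] [ 0.428 -0.043  0.01 ]
```

```bash
python3 - <<'E'
import cv2
a=cv2.imread("pics/top0.png"); cv2.imwrite("pics/top0c.png",cv2.resize(a[150:290,120:460],None,fx=2.35,fy=2.35,interpolation=cv2.INTER_CUBIC))
a=cv2.imread("pics/scene0.png"); cv2.imwrite("pics/scene0c.png",cv2.resize(a[80:340,120:420],None,fx=2.3,fy=2.3))
E
```

```text
(no output)
```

View pics/top0c.png

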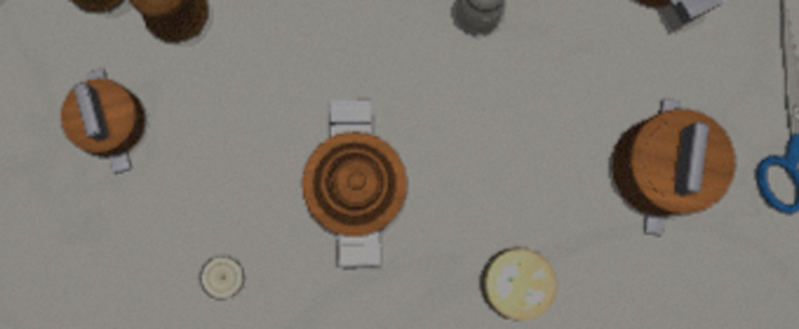

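View pics/scene0c.png

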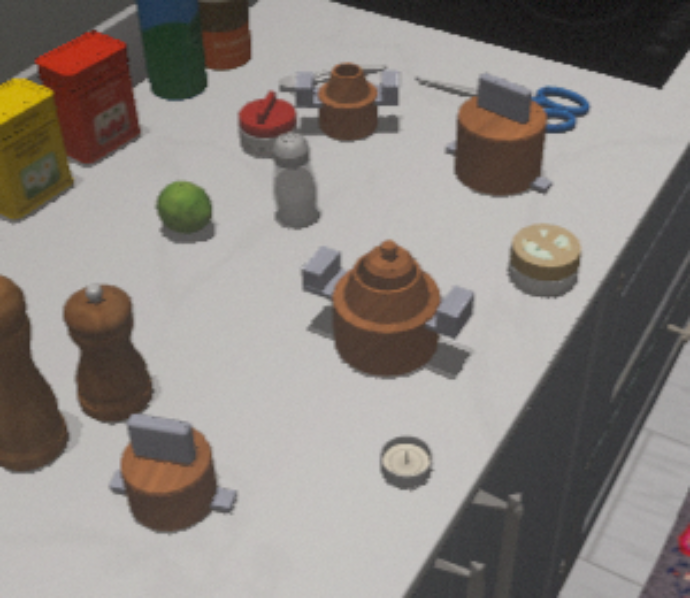

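The top view shows the large lid on the right (crop pixel about 680,160). The bottom with the inner canister is in the middle (355,183), with its catches up and down in the image. The small lid is on the left (103,117). Next I measure the axes from depth.

```bash
cat > meas.py <<'E'
from h import *
def cloud(c,d):
    v,u=np.nonzero(d>0); P=world(c,d,np.c_[u,v]); return P,u,v
def axis(P):
    Q=P[:,:2]; r=cv2.minAreaRect((Q*1000).astype(np.float32)); w,s,vt=np.linalg.svd(Q-Q.mean(0),full_matrices=False)
    return np.round(np.array(r[0])/1000,4),np.round(r[1],1),round(r[2],1),'mean',np.round(Q.mean(0),4),'ang',round(np.degrees(np.arctan2(vt[0,1],vt[0,0]))%180,1), 'z',np.round(np.percentile(P[:,2],[5,50,95]),4),len(P)
def sel(P,cx,cy,r,z0,z1): return P[(np.hypot(P[:,0]-cx,P[:,1]-cy)<r)&(P[:,2]>z0)&(P[:,2]<z1)]
E
python3 - <<'E'
from meas import *
for c in("top","scene"):
    P,u,v=cloud(c,np.load(c+"_d.npy"))
    print(c)
    print(" bar",axis(sel(P,.497,-.28,.05,.092,.11)))
    print(" lidtop",axis(sel(P,.497,-.28,.055,.058,.072)))
    e=sel(P,.497,-.28,.075,.004,.0125); 
    print(" ears",axis(e[np.hypot(e[:,0]-.497,e[:,1]+.28)>.046]))
    cx,cy=.478,-.02
    for r0 in (.047,):
        e=sel(P,cx,cy,.085,.055,.1); e=e[np.hypot(e[:,0]-cx,e[:,1]-cy)>r0]
        for s in (e[e[:,0]>cx],e[e[:,0]<cx]): 
            print(" catch",axis(s))
    for z0,z1 in((.045,.054),(.07,.08),):
        print(" bot",z0,axis(sel(P,cx,cy,.05,z0,z1)))
    print(" knob",axis(sel(P,cx,cy,.05,.09,.11)))
    print(" slid",axis(sel(P,.53,.19,.05,.03,.05)))
    print(" table",np.median(sel(P,.4,.05,.05,-.02,.02)[:,2]))
E
```

```text
top
 bar (array([ 0.5043, -0.2928]), array([12.7, 54.8]), 81.6, 'mean', array([ 0.5038, -0.2923]), 'ang', np.float64(171.6), 'z', array([0.0948, 0.1012, 0.1035]), 221)
 lidtop (array([ 0.503 , -0.2917]), array([86.6, 82.8]), 37.9, 'mean', array([ 0.5023, -0.2884]), 'ang', np.float64(55.5), 'z', array([0.0642, 0.0682, 0.0707]), 1221)
 ears (array([ 0.4912, -0.2746]), array([142.7, 131.5]), 30.2, 'mean', array([ 0.4969, -0.2827]), 'ang', np.float64(174.2), 'z', array([0.0041, 0.007 , 0.011 ]), 108)
 catch (array([ 0.5392, -0.0179]), array([16.6, 33. ]), 1.3, 'mean', array([ 0.5394, -0.0181]), 'ang', np.float64(90.0), 'z', array([0.0644, 0.0667, 0.0694]), 164)
 catch (array([ 0.4217, -0.0281]), array([17.1, 32.4]), 1.1, 'mean', array([ 0.4217, -0.0281]), 'ang', np.float64(91.0), 'z', array([0.0644, 0.0666, 0.0695]), 179)
 bot 0.045 (array([ 0.4792, -0.0222]), array([87. , 90.6]), 56.1, 'mean', array([ 0.4793, -0.0234]), 'ang', np.float64(7.6), 'z', array([0.0475, 0.0504, 0.0529]), 773)
 bot 0.07 (array([ 0.4805, -0.023 ]), array([55.5, 55.3]), 1.2, 'mean', array([ 0.479 , -0.0227]), 'an
[... 1238 characters left out ...]
7 ]), 192)
 bot 0.045 (array([ 0.479 , -0.0161]), array([93.4, 74.3]), 27.3, 'mean', array([ 0.4735, -0.0063]), 'ang', np.float64(20.2), 'z', array([0.046 , 0.0495, 0.0528]), 530)
 bot 0.07 (array([ 0.4801, -0.0179]), array([55.4, 45.6]), 23.1, 'mean', array([ 0.4747, -0.011 ]), 'ang', np.float64(25.2), 'z', array([0.0708, 0.0743, 0.0785]), 252)
 knob (array([ 0.4794, -0.0212]), array([23.1, 17.8]), 44.0, 'mean', array([ 0.4802, -0.0218]), 'ang', np.float64(43.4), 'z', array([0.0901, 0.0975, 0.1032]), 68)
 slid (array([0.5305, 0.1977]), array([63.2, 51.2]), 49.1, 'mean', array([0.5255, 0.2046]), 'ang', np.float64(41.3), 'z', array([0.0326, 0.0437, 0.0471]), 784)
 table -6.489706324225297e-05
```

Lid centre is at about (0.504, -0.2925) with its axis at about -8°. The bottom is at (0.480, -0.023) with its axis at about 2°. The heights match the given sizes. Moving above the lid.

send_rows --increments '[{"x": 0.8,"y": 0.8,"z": 0,"wx": 0,"wy": 0,"wz": -0.04,"gripper": 1},{"x": 0.8,"y": 0.8,"z": 0,"wx": 0,"wy": 0,"wz": -0.04,"gripper": 1},{"x": 0.8,"y": 0.8,"z": 0,"wx": 0,"wy": 0,"wz": -0.04,"gripper": 1},{"x": 0.8,"y": 0.8,"z": 0,"wx": 0,"wy": 0,"wz": -0.04,"gripper": 1},{"x": 0.8,"y": 0.8,"z": 0,"wx": 0,"wy": 0,"wz": -0.04,"gripper": 1}]'

```text
t: 1.0
position: [0.2595, -0.5443, 0.2314]
orientation: [[0.984, 0.177, 0.0], [0.177, -0.984, -0.0], [0.0, 0.0, -1.0]]
ft_force: [0.0, 1.1, 0.5]
gripper_width: 1.002
```

send_rows --increments '[{"x": 0.8,"y": 0.8,"z": 0,"wx": 0,"wy": 0,"wz": -0.04,"gripper": 1},{"x": 0.8,"y": 0.8,"z": 0,"wx": 0,"wy": 0,"wz": -0.04,"gripper": 1},{"x": 0.8,"y": 0.8,"z": 0,"wx": 0,"wy": 0,"wz": -0.04,"gripper": 1},{"x": 0.8,"y": 0.8,"z": 0,"wx": 0,"wy": 0,"wz": -0.04,"gripper": 1},{"x": 0.8,"y": 0.8,"z": 0,"wx": 0,"wy": 0,"wz": -0.04,"gripper": 1}]'

```text
t: 1.5
position: [0.3395, -0.4643, 0.2315]
orientation: [[0.997, 0.078, 0.0], [0.078, -0.997, -0.0], [0.0, 0.0, -1.0]]
ft_force: [0.3, -0.5, -0.1]
gripper_width: 1.001
```

send_rows --increments '[{"x": 0.8,"y": 0.8,"z": 0,"wx": 0,"wy": 0,"wz": -0.04,"gripper": 1},{"x": 0.8,"y": 0.8,"z": 0,"wx": 0,"wy": 0,"wz": -0.04,"gripper": 1},{"x": 0.8,"y": 0.8,"z": 0,"wx": 0,"wy": 0,"wz": -0.04,"gripper": 1},{"x": 0.8,"y": 0.8,"z": 0,"wx": 0,"wy": 0,"wz": -0.04,"gripper": 1},{"x": 0.8,"y": 0.8,"z": 0,"wx": 0,"wy": 0,"wz": -0.04,"gripper": 1}]'

```text
t: 2.0
position: [0.4195, -0.3843, 0.2315]
orientation: [[1.0, -0.022, 0.0], [-0.022, -1.0, -0.0], [0.0, 0.0, -1.0]]
ft_force: [-0.3, 0.6, 0.3]
gripper_width: 1.002
```

send_rows --increments '[{"x": 0.845,"y": 0.918,"z": 0,"wx": 0,"wy": 0,"wz": -0.0485,"gripper": 1},{"x": 0.845,"y": 0.918,"z": 0,"wx": 0,"wy": 0,"wz": -0.0485,"gripper": 1},{"x": 0.845,"y": 0.918,"z": 0,"wx": 0,"wy": 0,"wz": -0.0485,"gripper": 1},{"x": 0.845,"y": 0.918,"z": 0,"wx": 0,"wy": 0,"wz": -0.0485,"gripper": 1},{"x": 0.845,"y": 0.918,"z": 0,"wx": 0,"wy": 0,"wz": -0.0485,"gripper": 1}]'

```text
t: 2.5
position: [0.504, -0.2924, 0.2315]
orientation: [[0.99, -0.143, 0.0], [-0.143, -0.99, -0.0], [0.0, 0.0, -1.0]]
ft_force: [-0.2, -0.2, 0.1]
gripper_width: 1.003
```

send_rows --increments '[{"x": 0,"y": 0,"z": -0.9,"wx": 0,"wy": 0,"wz": 0,"gripper": 1},{"x": 0,"y": 0,"z": -0.9,"wx": 0,"wy": 0,"wz": 0,"gripper": 1},{"x": 0,"y": 0,"z": -0.9,"wx": 0,"wy": 0,"wz": 0,"gripper": 1},{"x": 0,"y": 0,"z": -0.9,"wx": 0,"wy": 0,"wz": 0,"gripper": 1},{"x": 0,"y": 0,"z": -0.9,"wx": 0,"wy": 0,"wz": 0,"gripper": 1}]'

```text
t: 3.0
position: [0.5035, -0.2932, 0.1408]
orientation: [[0.99, -0.142, 0.0], [-0.142, -0.99, -0.0], [0.0, 0.0, -1.0]]
ft_force: [-0.2, -0.6, 0.5]
gripper_width: 1.001
```

```bash
python3 - <<'E'
from meas import *
s=status.observe();print(s["position"],s["ft_force"])
im,d=imaging.camera("scene"); cv2.imwrite("pics/s1.png",cv2.resize(im[60:260,220:460],None,fx=3,fy=3))
P,u,v=cloud("scene",d)
print(axis(sel(P,.504,-.2925,.045,.09,.106)))
E
```

```text
[ 0.50346404 -0.29318086  0.14079082] [-0.23990798 -0.56634471  0.45957616]
(array([ 0.5048, -0.2927]), array([17. , 54.1]), 83.4, 'mean', array([ 0.503 , -0.2901]), 'ang', np.float64(172.9), 'z', array([0.091 , 0.0984, 0.1015]), 153)
```

View pics/s1.png

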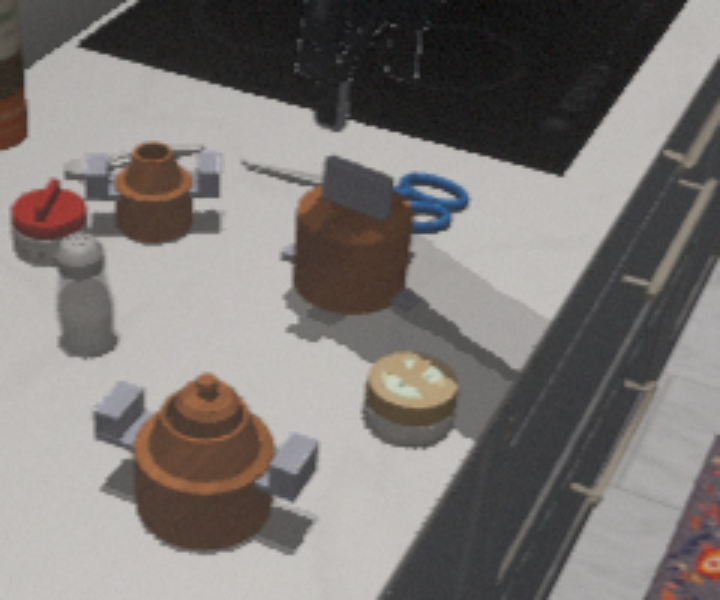

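```bash
python3 - <<'E'
from meas import *
s=status.observe();p=s["position"];R=s["orientation"]
for c in("scene","top"):
    k=imaging.get_calibration(c);K=k["camera_matrix"];T=np.linalg.inv(k["T"])
    for y in(-.05,0,.05):
      for z in (0,-.05,-.1):
        q=T@np.r_[p+R@[0,y,z],1]; q=q[:3]*[1,-1,-1]; w=K@q; print(c,y,z,(w[:2]/w[2]).round())
im,d=imaging.camera("top"); cv2.imwrite("pics/t1.png",cv2.resize(im[130:310,300:520],None,fx=3,fy=3))
im,d=imaging.camera("scene"); cv2.imwrite("pics/s1b.png",im)
E
```

```text
scene -0.05 0 [329. 110.]
scene -0.05 -0.05 [330.  88.]
scene -0.05 -0.1 [332.  64.]
scene 0 0 [342. 101.]
scene 0 -0.05 [344.  79.]
scene 0 -0.1 [346.  56.]
scene 0.05 0 [354.  92.]
scene 0.05 -0.05 [357.  71.]
scene 0.05 -0.1 [359.  48.]
top -0.05 0 [395. 212.]
top -0.05 -0.05 [404. 209.]
top -0.05 -0.1 [414. 205.]
top 0 0 [423. 216.]
top 0 -0.05 [434. 213.]
top 0 -0.1 [446. 210.]
top 0.05 0 [451. 221.]
top 0.05 -0.05 [463. 218.]
top 0.05 -0.1 [478. 215.]
```

View pics/t1.png

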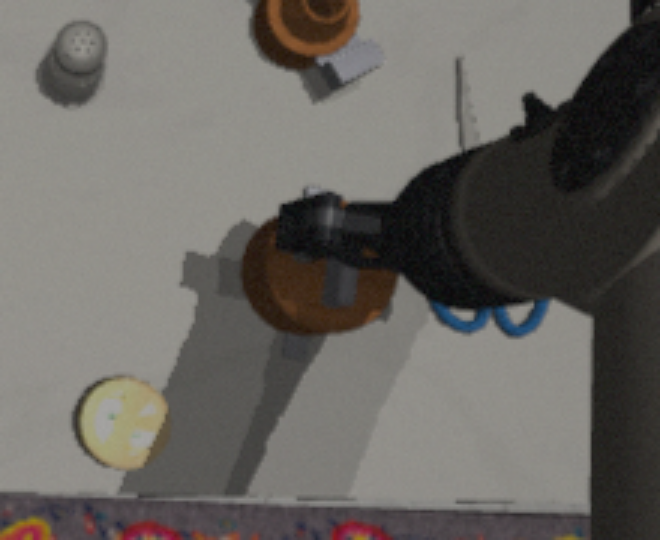

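View pics/s1b.png

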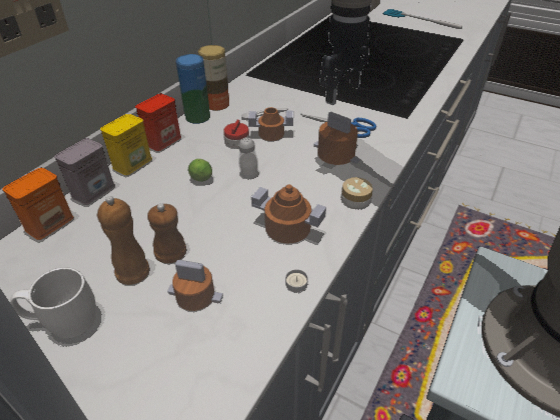

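The near finger tip sits at scene (331,100), as projected for y −0.05, and the far one is hidden against the hob. The alignment is consistent, so I lower.

send_rows --increments '[{"x": 0,"y": 0,"z": -0.8,"wx": 0,"wy": 0,"wz": 0,"gripper": 1},{"x": 0,"y": 0,"z": -0.8,"wx": 0,"wy": 0,"wz": 0,"gripper": 1},{"x": 0,"y": 0,"z": -0.7,"wx": 0,"wy": 0,"wz": 0,"gripper": 1},{"x": 0,"y": 0,"z": -0.6,"wx": 0,"wy": 0,"wz": 0,"gripper": 1},{"x": 0,"y": 0,"z": -0.35,"wx": 0,"wy": 0,"wz": 0,"gripper": 1}]'

```text
t: 3.65
position: [0.5033, -0.2931, 0.0756]
orientation: [[0.99, -0.142, -0.001], [-0.142, -0.99, 0.0], [-0.001, -0.0, -1.0]]
ft_force: [-0.2, -0.7, 0.0]
gripper_width: 1.002
```

send_rows --increments '[{"x": 0,"y": 0,"z": 0,"wx": 0,"wy": 0,"wz": 0,"gripper": -1},{"x": 0,"y": 0,"z": 0,"wx": 0,"wy": 0,"wz": 0,"gripper": -1},{"x": 0,"y": 0,"z": 0,"wx": 0,"wy": 0,"wz": 0,"gripper": -1},{"x": 0,"y": 0,"z": 0,"wx": 0,"wy": 0,"wz": 0,"gripper": -1},{"x": 0,"y": 0,"z": 0,"wx": 0,"wy": 0,"wz": 0,"gripper": -1}]'

```text
t: 4.15
position: [0.5037, -0.2933, 0.0768]
orientation: [[0.99, -0.142, 0.001], [-0.142, -0.99, -0.001], [0.001, 0.0, -1.0]]
ft_force: [0.0, -0.3, -0.4]
gripper_width: 0.143
```

send_rows --increments '[{"x": 0,"y": 0,"z": 0,"wx": 0,"wy": 0,"wz": 0,"gripper": -1},{"x": 0,"y": 0,"z": 0,"wx": 0,"wy": 0,"wz": 0,"gripper": -1},{"x": 0,"y": 0,"z": 0,"wx": 0,"wy": 0,"wz": 0,"gripper": -1},{"x": 0,"y": 0,"z": 0,"wx": 0,"wy": 0,"wz": 0,"gripper": -1},{"x": 0,"y": 0,"z": 0,"wx": 0,"wy": 0,"wz": 0,"gripper": -1}]'

```text
t: 4.65
position: [0.5039, -0.2933, 0.077]
orientation: [[0.99, -0.142, 0.001], [-0.142, -0.99, -0.001], [0.001, 0.0, -1.0]]
ft_force: [0.6, -1.0, 4.8]
gripper_width: 0.128
```

Gripped: 0.128 × 85 mm is about 11 mm, close to the 12 mm bar. Lifting.

send_rows --increments '[{"x": 0,"y": 0,"z": 0.3,"wx": 0,"wy": 0,"wz": 0,"gripper": -1},{"x": 0,"y": 0,"z": 0.8,"wx": 0,"wy": 0,"wz": 0,"gripper": -1},{"x": 0,"y": 0,"z": 1,"wx": 0,"wy": 0,"wz": 0,"gripper": -1},{"x": 0,"y": 0,"z": 1,"wx": 0,"wy": 0,"wz": 0,"gripper": -1},{"x": 0,"y": 0,"z": 1,"wx": 0,"wy": 0,"wz": 0,"gripper": -1}]'

```text
t: 5.15
position: [0.5023, -0.2927, 0.1582]
orientation: [[0.99, -0.142, -0.002], [-0.142, -0.99, 0.001], [-0.002, -0.001, -1.0]]
ft_force: [-0.1, 0.1, -1.7]
gripper_width: 0.13
```

send_rows --increments '[{"x": 0,"y": 0,"z": 1,"wx": 0,"wy": 0,"wz": 0,"gripper": -1},{"x": 0,"y": 0,"z": 1,"wx": 0,"wy": 0,"wz": 0,"gripper": -1},{"x": 0,"y": 0,"z": 0.5,"wx": 0,"wy": 0,"wz": 0,"gripper": -1},{"x": 0,"y": 0,"z": 0,"wx": 0,"wy": 0,"wz": 0,"gripper": -1},{"x": 0,"y": 0,"z": 0,"wx": 0,"wy": 0,"wz": 0,"gripper": -1}]'

```text
t: 5.65
position: [0.5027, -0.2928, 0.2072]
orientation: [[0.99, -0.142, -0.002], [-0.142, -0.99, 0.001], [-0.002, -0.0, -1.0]]
ft_force: [0.1, -0.6, -2.9]
gripper_width: 0.123
```

```bash
python3 - <<'E'
from meas import *
s=status.observe();print(s["position"],s["ft_force"],s["gripper_width"],s["qpos"])
im,d=imaging.camera("scene"); cv2.imwrite("pics/s2.png",cv2.resize(im[20:260,200:460],None,fx=2.5,fy=2.5))
P,u,v=cloud("scene",d)
e=sel(P,.504,-.2925,.075,.1,.3)
print(np.percentile(e[:,2],[1,50,99]))
im,d=imaging.camera("top"); cv2.imwrite("pics/t2.png",cv2.resize(im[130:310,250:470],None,fx=3,fy=3))
E
```

```text
[ 0.50265061 -0.29282451  0.20723053] [ 0.10158559 -0.62588781 -2.90984115] 0.1228174558551742 [ 0.5506864   0.2992067  -0.11947317  1.72968536  0.03923296  1.11699515
 -1.29402742]
[0.13233581 0.19784377 0.29894382]
```

View pics/s2.png

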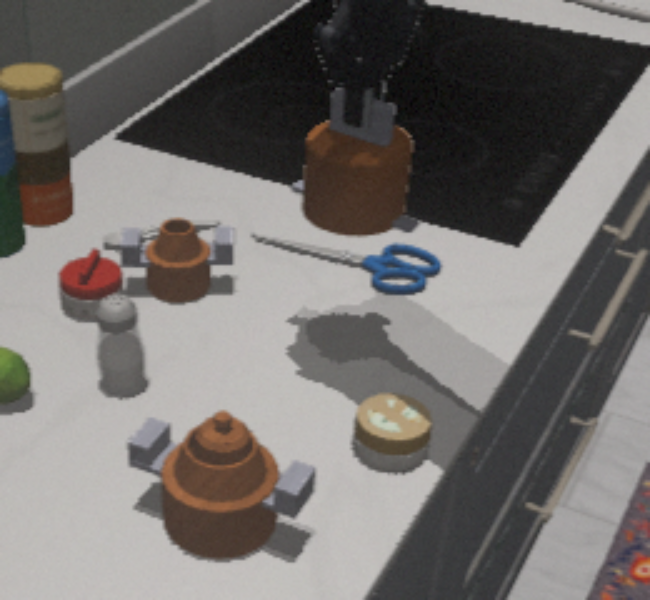

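View pics/t2.png

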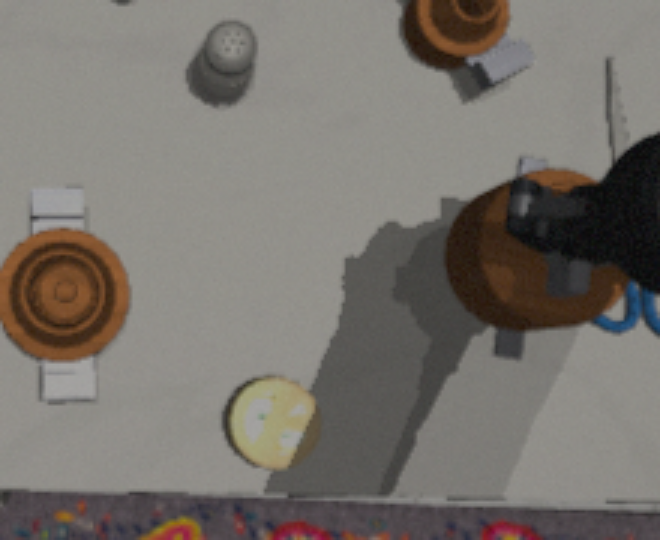

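The lid is held level, with its lower edge at about z 0.13. The bottom did not move. Carrying it over while turning +70°.

send_rows --increments '[{"x": -0.076,"y": 0.9,"z": 0,"wx": 0,"wy": 0,"wz": 0.163,"gripper": -1},{"x": -0.076,"y": 0.9,"z": 0,"wx": 0,"wy": 0,"wz": 0.163,"gripper": -1},{"x": -0.076,"y": 0.9,"z": 0,"wx": 0,"wy": 0,"wz": 0.163,"gripper": -1},{"x": -0.076,"y": 0.9,"z": 0,"wx": 0,"wy": 0,"wz": 0.163,"gripper": -1},{"x": -0.076,"y": 0.9,"z": 0,"wx": 0,"wy": 0,"wz": 0.163,"gripper": -1}]'

```text
t: 6.25
position: [0.495, -0.2022, 0.2071]
orientation: [[0.964, 0.265, -0.002], [0.265, -0.964, 0.001], [-0.002, -0.001, -1.0]]
ft_force: [0.3, -0.0, -1.6]
gripper_width: 0.125
```

send_rows --increments '[{"x": -0.076,"y": 0.9,"z": 0,"wx": 0,"wy": 0,"wz": 0.163,"gripper": -1},{"x": -0.076,"y": 0.9,"z": 0,"wx": 0,"wy": 0,"wz": 0.163,"gripper": -1},{"x": -0.076,"y": 0.9,"z": 0,"wx": 0,"wy": 0,"wz": 0.163,"gripper": -1},{"x": -0.076,"y": 0.9,"z": 0,"wx": 0,"wy": 0,"wz": 0.163,"gripper": -1},{"x": -0.076,"y": 0.9,"z": 0,"wx": 0,"wy": 0,"wz": 0.163,"gripper": -1}]'

```text
t: 6.75
position: [0.4874, -0.1123, 0.2073]
orientation: [[0.78, 0.626, -0.002], [0.626, -0.78, 0.0], [-0.001, -0.002, -1.0]]
ft_force: [0.7, 0.1, -0.8]
gripper_width: 0.127
```

send_rows --increments '[{"x": -0.076,"y": 0.9,"z": 0,"wx": 0,"wy": 0,"wz": 0.163,"gripper": -1},{"x": -0.076,"y": 0.9,"z": 0,"wx": 0,"wy": 0,"wz": 0.163,"gripper": -1},{"x": -0.076,"y": 0.9,"z": 0,"wx": 0,"wy": 0,"wz": 0.163,"gripper": -1},{"x": -0.076,"y": 0.9,"z": 0,"wx": 0,"wy": 0,"wz": 0.163,"gripper": -1},{"x": -0.076,"y": 0.9,"z": 0,"wx": 0,"wy": 0,"wz": 0.163,"gripper": -1}]'

```text
t: 7.25
position: [0.4798, -0.0224, 0.2074]
orientation: [[0.468, 0.884, -0.002], [0.884, -0.468, 0.0], [-0.001, -0.002, -1.0]]
ft_force: [0.6, 0.1, -1.6]
gripper_width: 0.122
```

```bash
python3 - <<'E'
from meas import *
s=status.observe();print(s["position"],s["ft_force"],s["gripper_width"],s["orientation"])
im,d=imaging.camera("scene"); cv2.imwrite("pics/s3.png",cv2.resize(im[60:300,160:400],None,fx=2.5,fy=2.5))
P,u,v=cloud("scene",d)
e=sel(P,.48,-.023,.09,.055,.07);e=e[np.hypot(e[:,0]-.48,e[:,1]+.023)>.048]
for q in(e[e[:,0]>.48],e[e[:,0]<.48]): print(axis(q) if len(q)>5 else len(q))
for a,b in((.125,.145),(.145,.185),(.19,.2)):
    e=sel(P,.48,-.023,.09,a,b);print(axis(e))
im,d=imaging.camera("top"); cv2.imwrite("pics/t3.png",cv2.resize(im[130:310,170:390],None,fx=3,fy=3))
E
```

```text
[ 0.47979592 -0.02241667  0.20736271] [ 0.5567809   0.12994267 -1.64721272] 0.12245093864192612 [[ 4.68236925e-01  8.83601090e-01 -1.81511003e-03]
 [ 8.83602661e-01 -4.68237457e-01  1.46337504e-04]
 [-7.20598525e-04 -1.67235667e-03 -9.99998342e-01]]
(array([ 0.5409, -0.0185]), array([19.2, 36.2]), 2.0, 'mean', array([ 0.5399, -0.0173]), 'ang', np.float64(85.2), 'z', array([0.0578, 0.0651, 0.0669]), 143)
(array([ 0.4226, -0.0274]), array([17.9, 35.8]), 1.3, 'mean', array([ 0.4216, -0.0244]), 'ang', np.float64(89.2), 'z', array([0.0562, 0.0651, 0.0671]), 194)
(array([ 0.467 , -0.0128]), array([119.6,  55. ]), 57.4, 'mean', array([0.4698, 0.0065]), 'ang', np.float64(44.4), 'z', array([0.1313, 0.1377, 0.1438]), 432)
(array([ 0.4694, -0.0014]), array([87.6, 43.3]), 29.4, 'mean', array([0.4641, 0.0078]), 'ang', np.float64(29.2), 'z', array([0.147 , 0.1655, 0.1829]), 1002)
(array([ 0.4778, -0.0162]), array([86. , 75.5]), 28.3, 'mean', array([ 0.471 , -0.0075]), 'ang', np.float64(35.3), 'z', array([0.1917, 0.1972, 0.199 ]), 935)
```

View pics/s3.png

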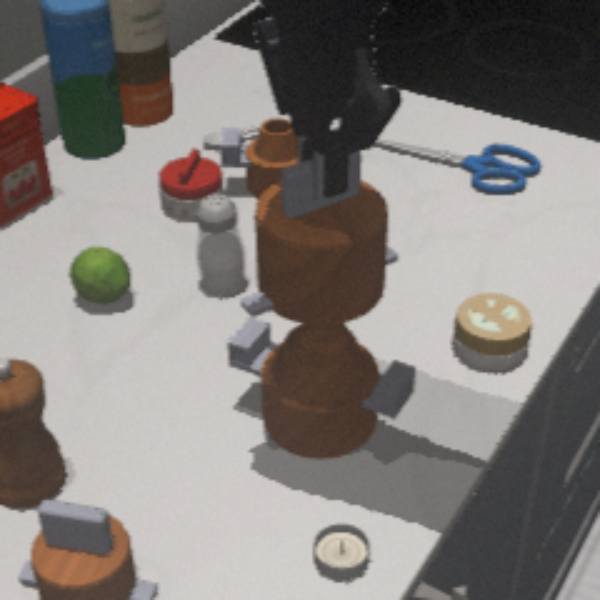

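View pics/t3.png

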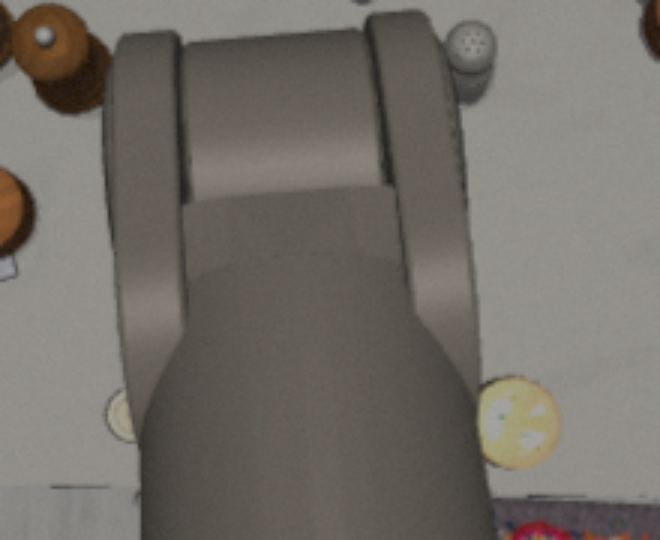

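send_rows --increments '[{"x": 0.04,"y": -0.03,"z": -0.5,"wx": 0,"wy": 0,"wz": 0,"gripper": -1},{"x": 0,"y": 0,"z": -0.6,"wx": 0,"wy": 0,"wz": 0,"gripper": -1},{"x": 0,"y": 0,"z": -0.6,"wx": 0,"wy": 0,"wz": 0,"gripper": -1},{"x": 0,"y": 0,"z": -0.5,"wx": 0,"wy": 0,"wz": 0,"gripper": -1},{"x": 0,"y": 0,"z": -0.4,"wx": 0,"wy": 0,"wz": 0,"gripper": -1}]'

```text
t: 7.85
position: [0.4807, -0.0241, 0.1548]
orientation: [[0.472, 0.882, -0.002], [0.882, -0.472, 0.0], [-0.001, -0.002, -1.0]]
ft_force: [0.9, -0.2, -1.8]
gripper_width: 0.128
```

send_rows --increments '[{"x": 0,"y": 0,"z": -0.25,"wx": 0,"wy": 0,"wz": 0,"gripper": -1},{"x": 0,"y": 0,"z": -0.25,"wx": 0,"wy": 0,"wz": 0,"gripper": -1},{"x": 0,"y": 0,"z": -0.25,"wx": 0,"wy": 0,"wz": 0,"gripper": -1},{"x": 0,"y": 0,"z": -0.2,"wx": 0,"wy": 0,"wz": 0,"gripper": -1},{"x": 0,"y": 0,"z": -0.15,"wx": 0,"wy": 0,"wz": 0,"gripper": -1}]'

```text
t: 8.35
position: [0.4815, -0.0237, 0.1341]
orientation: [[0.471, 0.882, 0.0], [0.882, -0.471, -0.0], [0.0, 0.0, -1.0]]
ft_force: [-0.4, -0.2, -1.9]
gripper_width: 0.126
```

send_rows --increments '[{"x": 0,"y": 0,"z": -0.08,"wx": 0,"wy": 0,"wz": 0,"gripper": -1},{"x": 0,"y": 0,"z": -0.08,"wx": 0,"wy": 0,"wz": 0,"gripper": -1},{"x": 0,"y": 0,"z": -0.08,"wx": 0,"wy": 0,"wz": 0,"gripper": -1},{"x": 0,"y": 0,"z": -0.05,"wx": 0,"wy": 0,"wz": 0,"gripper": -1},{"x": 0,"y": 0,"z": -0.05,"wx": 0,"wy": 0,"wz": 0,"gripper": -1}]'

```text
t: 8.85
position: [0.4815, -0.0237, 0.1275]
orientation: [[0.471, 0.882, 0.0], [0.882, -0.471, -0.0], [0.0, 0.0, -1.0]]
ft_force: [0.1, -0.3, -2.5]
gripper_width: 0.128
```

send_rows --increments '[{"x": 0,"y": 0,"z": -0.05,"wx": 0,"wy": 0,"wz": 0,"gripper": -1},{"x": 0,"y": 0,"z": -0.04,"wx": 0,"wy": 0,"wz": 0,"gripper": -1},{"x": 0,"y": 0,"z": 0,"wx": 0,"wy": 0,"wz": 0,"gripper": -1},{"x": 0,"y": 0,"z": 0,"wx": 0,"wy": 0,"wz": 0,"gripper": -1},{"x": 0,"y": 0,"z": 0,"wx": 0,"wy": 0,"wz": 0,"gripper": -1}]'

```text
t: 9.35
position: [0.4815, -0.0238, 0.1269]
orientation: [[0.471, 0.882, 0.0], [0.882, -0.471, -0.001], [-0.0, 0.0, -1.0]]
ft_force: [-3.0, -0.8, 7.1]
gripper_width: 0.126
```

```bash
python3 - <<'E'
from meas import *
s=status.observe();print(s["position"],s["ft_force"],s["ft_torque"])
im,d=imaging.camera("scene"); cv2.imwrite("pics/s4.png",cv2.resize(im[110:290,200:380],None,fx=3.3,fy=3.3,interpolation=cv2.INTER_CUBIC))
P,u,v=cloud("scene",d)
e=sel(P,.48,-.023,.042,.108,.125);print(axis(e))
E
```

```text
[ 0.48152829 -0.02376777  0.12691641] [-3.03160266 -0.77992651  7.12285657] [ 0.00288674  0.71762325 -0.00866424]
(array([ 0.4773, -0.0179]), array([81.7, 71.6]), 30.9, 'mean', array([ 0.4706, -0.0113]), 'ang', np.float64(38.2), 'z', array([0.1113, 0.117 , 0.1207]), 870)
```

View pics/s4.png

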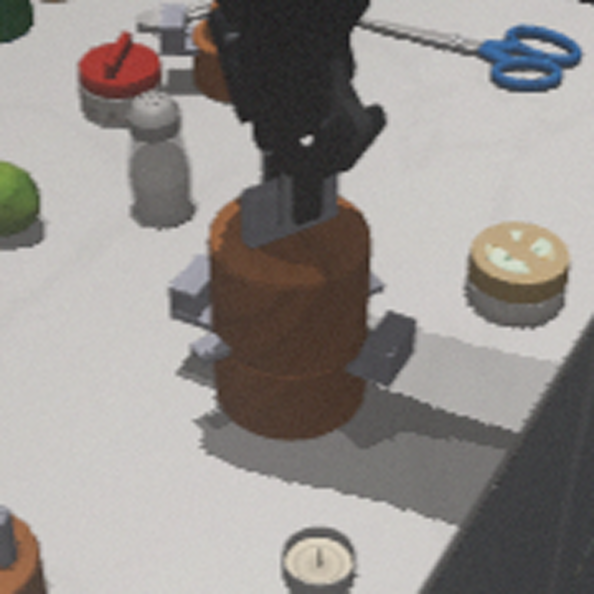

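Seated: contact force is about +9 N over the hanging load and the TCP is at 0.127, as predicted. The lid edge meets the rim, and the ear at about (207,348) in the crop is clear of the left catch at (190,290). Easing off slightly and turning clockwise.

send_rows --increments '[{"x": -0.04,"y": 0,"z": 0.015,"wx": 0,"wy": 0,"wz": -0.2,"gripper": -1},{"x": 0,"y": 0,"z": 0,"wx": 0,"wy": 0,"wz": -0.2,"gripper": -1},{"x": 0,"y": 0,"z": 0,"wx": 0,"wy": 0,"wz": -0.2,"gripper": -1},{"x": 0,"y": 0,"z": 0,"wx": 0,"wy": 0,"wz": -0.2,"gripper": -1},{"x": 0,"y": 0,"z": 0,"wx": 0,"wy": 0,"wz": -0.2,"gripper": -1}]'

```text
t: 9.9
position: [0.4816, -0.0237, 0.1269]
orientation: [[0.838, 0.545, 0.002], [0.545, -0.838, -0.0], [0.002, 0.001, -1.0]]
ft_force: [0.4, -0.4, 1.8]
gripper_width: 0.125
```

```bash
cat > chk.py <<'E'
from meas import *
import sys
s=status.observe();R=s["orientation"];print(s["t"],s["position"],s["ft_force"],s["ft_torque"],np.degrees(np.arctan2(R[1,0],R[0,0])))
im,d=imaging.camera("scene"); cv2.imwrite(f"pics/{sys.argv[1]}.png",cv2.resize(im[110:290,200:380],None,fx=3.3,fy=3.3,interpolation=cv2.INTER_CUBIC))
P,u,v=cloud("scene",d)
e=sel(P,.48,-.023,.095,.06,.07);e=e[np.hypot(e[:,0]-.48,e[:,1]+.023)>.048]
for q in(e[e[:,0]>.48],e[e[:,0]<.48]): print(axis(q) if len(q)>5 else len(q))
E
python3 chk.py s5
```

```text
9.9 [ 0.48159315 -0.02370871  0.12691784] [ 0.39371297 -0.42127876  1.75876644] [0.02081329 0.06446458 0.15073308] 33.021290768159595
(array([ 0.541 , -0.0169]), array([18. , 34.1]), 11.2, 'mean', array([ 0.5411, -0.0141]), 'ang', np.float64(103.5), 'z', array([0.0627, 0.0654, 0.0671]), 107)
(array([ 0.4227, -0.0276]), array([18.2, 35.2]), 1.8, 'mean', array([ 0.422 , -0.0265]), 'ang', np.float64(91.0), 'z', array([0.0612, 0.0653, 0.0668]), 158)
```

send_rows --increments '[{"x": 0,"y": 0,"z": 0,"wx": 0,"wy": 0,"wz": -0.17,"gripper": -1},{"x": 0,"y": 0,"z": 0,"wx": 0,"wy": 0,"wz": -0.17,"gripper": -1},{"x": 0,"y": 0,"z": 0,"wx": 0,"wy": 0,"wz": -0.17,"gripper": -1},{"x": 0,"y": 0,"z": 0,"wx": 0,"wy": 0,"wz": -0.17,"gripper": -1},{"x": 0,"y": 0,"z": 0,"wx": 0,"wy": 0,"wz": -0.17,"gripper": -1}]'

```text
t: 10.45
position: [0.4816, -0.0237, 0.1269]
orientation: [[0.988, 0.153, 0.002], [0.153, -0.988, -0.0], [0.002, 0.001, -1.0]]
ft_force: [-0.2, -0.5, 3.6]
gripper_width: 0.127
```

```bash
python3 chk.py s6
```

```text
10.45 [ 0.48160027 -0.02371717  0.12694443] [-0.22575721 -0.50783019  3.55490204] [-0.02880803  0.10416241  0.07417922] 8.81713526106456
(array([ 0.5407, -0.0176]), array([18. , 33.8]), 4.2, 'mean', array([ 0.541 , -0.0143]), 'ang', np.float64(103.6), 'z', array([0.0631, 0.0654, 0.0673]), 107)
(array([ 0.423 , -0.0285]), array([18.3, 37.1]), 1.3, 'mean', array([ 0.4222, -0.0261]), 'ang', np.float64(89.6), 'z', array([0.0618, 0.0654, 0.0671]), 160)
```

View pics/s6.png

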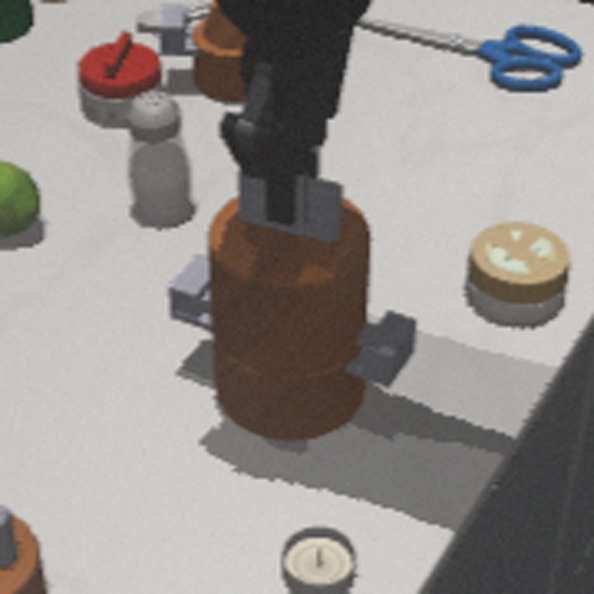

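The ears are under the catches and the bottom has not moved. Finishing in small steps while watching the torque.

send_rows --increments '[{"x": 0,"y": 0,"z": 0,"wx": 0,"wy": 0,"wz": -0.05,"gripper": -1},{"x": 0,"y": 0,"z": 0,"wx": 0,"wy": 0,"wz": -0.05,"gripper": -1},{"x": 0,"y": 0,"z": 0,"wx": 0,"wy": 0,"wz": -0.05,"gripper": -1},{"x": 0,"y": 0,"z": 0,"wx": 0,"wy": 0,"wz": -0.05,"gripper": -1},{"x": 0,"y": 0,"z": 0,"wx": 0,"wy": 0,"wz": -0.04,"gripper": -1}]'

```text
t: 11.0
position: [0.4816, -0.0237, 0.1269]
orientation: [[0.999, 0.036, 0.002], [0.036, -0.999, -0.0], [0.002, 0.0, -1.0]]
ft_force: [0.1, -0.5, 5.5]
gripper_width: 0.127
```

```bash
python3 chk.py s7
```

```text
11.0 [ 0.48157759 -0.02370022  0.12690887] [ 0.07975938 -0.53116538  5.52658707] [-0.02158462  0.03372677  0.15837365] 2.086271029969955
(array([ 0.5414, -0.0169]), array([18.3, 35.1]), 11.9, 'mean', array([ 0.541, -0.014]), 'ang', np.float64(104.8), 'z', array([0.0635, 0.0654, 0.0671]), 107)
(array([ 0.4229, -0.028 ]), array([18.5, 36.4]), 1.5, 'mean', array([ 0.4223, -0.026 ]), 'ang', np.float64(89.8), 'z', array([0.0617, 0.0653, 0.067 ]), 161)
```

send_rows --increments '[{"x": 0,"y": 0,"z": 0,"wx": 0,"wy": 0,"wz": -0.02,"gripper": -1},{"x": 0,"y": 0,"z": 0,"wx": 0,"wy": 0,"wz": -0.02,"gripper": -1},{"x": 0,"y": 0,"z": 0,"wx": 0,"wy": 0,"wz": -0.02,"gripper": -1},{"x": 0,"y": 0,"z": 0,"wx": 0,"wy": 0,"wz": -0.02,"gripper": -1},{"x": 0,"y": 0,"z": 0,"wx": 0,"wy": 0,"wz": 0,"gripper": -1}]'

```text
t: 11.55
position: [0.4816, -0.0235, 0.1269]
orientation: [[1.0, -0.002, 0.002], [-0.002, -1.0, -0.0], [0.002, 0.0, -1.0]]
ft_force: [0.2, -0.2, 6.2]
gripper_width: 0.125
```

```bash
python3 chk.py s8
```

```text
11.55 [ 0.48159012 -0.02352674  0.1269015 ] [ 0.18625308 -0.19338551  6.15110961] [0.02537637 0.07385049 0.23501573] -0.12965866496443812
(array([ 0.5411, -0.0177]), array([18.4, 33.2]), 6.1, 'mean', array([ 0.5414, -0.0148]), 'ang', np.float64(103.2), 'z', array([0.063 , 0.0653, 0.0669]), 108)
(array([ 0.4228, -0.027 ]), array([18.4, 35.7]), 3.6, 'mean', array([ 0.4219, -0.0253]), 'ang', np.float64(90.0), 'z', array([0.0614, 0.0652, 0.067 ]), 161)
```

```bash
cat > reg.py <<'E'
import cv2,numpy as np,sys
g=lambda n:cv2.imread(f"pics/{n}.png",0)
ref=g("s6")
for n in sys.argv[1:]:
    b=g(n);o=[]
    for (x0,x1,y0,y1) in((172,214,255,300),(385,414,312,370)):
        r=cv2.matchTemplate(b[y0-12:y1+12,x0-12:x1+12],ref[y0:y1,x0:x1],cv2.TM_CCOEFF_NORMED)
        r=cv2.resize(r,None,fx=4,fy=4,interpolation=cv2.INTER_CUBIC)
        _,m,_,l=cv2.minMaxLoc(r);o.append((((np.array(l)+.5)/4-.5-12)/3.3,round(m,3)))
    print(n,o)
E
python3 reg.py s4 s5 s6 s7 s8
```

```text
s4 [(array([0.11363636, 0.11363636]), 0.974), (array([ 0.03787879, -0.03787879]), 0.991)]
s5 [(array([0.03787879, 0.11363636]), 0.973), (array([-0.03787879, -0.03787879]), 0.985)]
s6 [(array([ 0.03787879, -0.03787879]), 1.0), (array([ 0.03787879, -0.03787879]), 1.0)]
s7 [(array([0.11363636, 0.11363636]), 0.977), (array([ 0.03787879, -0.03787879]), 0.997)]
s8 [(array([ 0.11363636, -0.11363636]), 0.974), (array([-0.18939394,  0.18939394]), 0.991)]
```

View pics/s8.png

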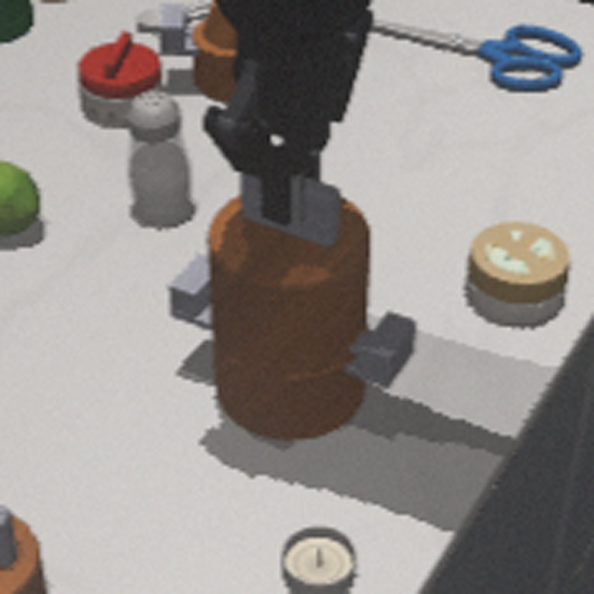

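send_rows --increments '[{"x": 0,"y": 0,"z": 0,"wx": 0,"wy": 0,"wz": -0.03,"gripper": -1},{"x": 0,"y": 0,"z": 0,"wx": 0,"wy": 0,"wz": -0.03,"gripper": -1},{"x": 0,"y": 0,"z": 0,"wx": 0,"wy": 0,"wz": -0.03,"gripper": -1},{"x": 0,"y": 0,"z": 0,"wx": 0,"wy": 0,"wz": -0.03,"gripper": -1},{"x": 0,"y": 0,"z": 0,"wx": 0,"wy": 0,"wz": 0,"gripper": -1}]'

```text
t: 12.1
position: [0.4816, -0.0235, 0.1269]
orientation: [[0.998, -0.062, 0.002], [-0.062, -0.998, -0.0], [0.002, 0.0, -1.0]]
ft_force: [-0.9, -0.5, 5.8]
gripper_width: 0.126
```

```bash
python3 chk.py s9; python3 reg.py s8 s9
```

```text
12.1 [ 0.4815948  -0.0235436   0.12691089] [-0.90426474 -0.54272604  5.77848847] [-0.03785022  0.09894891  0.26030875] -3.5764391567218388
(array([ 0.541 , -0.0214]), array([32.8, 19.2]), 85.6, 'mean', array([ 0.5422, -0.0177]), 'ang', np.float64(103.3), 'z', array([0.063 , 0.0655, 0.0669]), 96)
(array([ 0.4227, -0.0236]), array([35.3, 18.3]), 86.8, 'mean', array([ 0.422 , -0.0222]), 'ang', np.float64(86.8), 'z', array([0.0615, 0.0653, 0.0668]), 159)
s8 [(array([ 0.11363636, -0.11363636]), 0.974), (array([-0.18939394,  0.18939394]), 0.991)]
s9 [(array([ 0.41666667, -1.09848485]), 0.954), (array([-0.71969697,  1.47727273]), 0.975)]
```

Over this last step the bottom turned with the lid by about 3.4°, and the torque levelled off. So the ears are against the stop. Releasing.

send_rows --increments '[{"x": 0,"y": 0,"z": 0,"wx": 0,"wy": 0,"wz": 0,"gripper": 1},{"x": 0,"y": 0,"z": 0,"wx": 0,"wy": 0,"wz": 0,"gripper": 1},{"x": 0,"y": 0,"z": 0,"wx": 0,"wy": 0,"wz": 0,"gripper": 1},{"x": 0,"y": 0,"z": 0,"wx": 0,"wy": 0,"wz": 0,"gripper": 1},{"x": 0,"y": 0,"z": 0,"wx": 0,"wy": 0,"wz": 0,"gripper": 1}]'

```text
t: 12.65
position: [0.4805, -0.0238, 0.1259]
orientation: [[0.998, -0.065, -0.0], [-0.065, -0.998, -0.0], [-0.0, 0.0, -1.0]]
ft_force: [0.3, -0.2, 0.9]
gripper_width: 0.965
```

send_rows --increments '[{"x": 0,"y": 0,"z": 0.3,"wx": 0,"wy": 0,"wz": 0,"gripper": 1},{"x": 0,"y": 0,"z": 0.7,"wx": 0,"wy": 0,"wz": 0,"gripper": 1},{"x": 0,"y": 0,"z": 1,"wx": 0,"wy": 0,"wz": 0,"gripper": 1},{"x": 0,"y": 0,"z": 1,"wx": 0,"wy": 0,"wz": 0,"gripper": 1},{"x": 0,"y": 0,"z": 1,"wx": 0,"wy": 0,"wz": 0,"gripper": 1}]'

```text
t: 13.15
position: [0.4806, -0.0237, 0.2072]
orientation: [[0.998, -0.065, 0.0], [-0.065, -0.998, -0.0], [0.0, 0.0, -1.0]]
ft_force: [0.6, 0.6, 0.3]
gripper_width: 1.002
```

send_rows --increments '[{"x": 0,"y": -1,"z": 1,"wx": 0,"wy": 0,"wz": 0,"gripper": 1},{"x": 0,"y": -1,"z": 1,"wx": 0,"wy": 0,"wz": 0,"gripper": 1},{"x": 0,"y": -1,"z": 0,"wx": 0,"wy": 0,"wz": 0,"gripper": 1},{"x": 0,"y": -1,"z": 0,"wx": 0,"wy": 0,"wz": 0,"gripper": 1},{"x": 0,"y": -1,"z": 0,"wx": 0,"wy": 0,"wz": 0,"gripper": 1}]'

```text
t: 13.65
position: [0.4807, -0.1245, 0.2468]
orientation: [[0.998, -0.065, 0.001], [-0.065, -0.998, -0.0], [0.001, 0.0, -1.0]]
ft_force: [-1.0, -0.9, -0.0]
gripper_width: 0.996
```

send_rows --increments '[{"x": 0,"y": -1,"z": 0,"wx": 0,"wy": 0,"wz": 0,"gripper": 1},{"x": 0,"y": -1,"z": 0,"wx": 0,"wy": 0,"wz": 0,"gripper": 1},{"x": 0,"y": -1,"z": 0,"wx": 0,"wy": 0,"wz": 0,"gripper": 1},{"x": 0,"y": -1,"z": 0,"wx": 0,"wy": 0,"wz": 0,"gripper": 1},{"x": 0,"y": -1,"z": 0,"wx": 0,"wy": 0,"wz": 0,"gripper": 1}]'

```text
t: 14.15
position: [0.4806, -0.2245, 0.2465]
orientation: [[0.998, -0.065, 0.0], [-0.065, -0.998, -0.0], [0.0, 0.0, -1.0]]
ft_force: [1.8, -0.1, -1.0]
gripper_width: 1.003
```

send_rows --increments '[{"x": 0,"y": -1,"z": 0,"wx": 0,"wy": 0,"wz": 0,"gripper": 1},{"x": 0,"y": -1,"z": 0,"wx": 0,"wy": 0,"wz": 0,"gripper": 1},{"x": 0,"y": -1,"z": 0,"wx": 0,"wy": 0,"wz": 0,"gripper": 1},{"x": 0,"y": 0,"z": 0,"wx": 0,"wy": 0,"wz": 0,"gripper": 1},{"x": 0,"y": 0,"z": 0,"wx": 0,"wy": 0,"wz": 0,"gripper": 1}]'

```text
t: 14.65
position: [0.4806, -0.2832, 0.2462]
orientation: [[0.998, -0.065, -0.0], [-0.065, -0.998, 0.001], [-0.0, -0.001, -1.0]]
ft_force: [0.8, 0.6, -0.2]
gripper_width: 1.0
```

```bash
python3 chk.py s10; python3 - <<'E'
from meas import *
im,d=imaging.camera("top"); cv2.imwrite("pics/t10.png",cv2.resize(im[130:310,120:340],None,fx=3,fy=3))
P,u,v=cloud("top",d)
cx,cy=.48,-.023
print("bar",axis(sel(P,cx,cy,.04,.142,.16)))
print("lidtop",axis(sel(P,cx,cy,.055,.11,.125)))
e=sel(P,cx,cy,.085,.055,.08); e=e[np.hypot(e[:,0]-cx,e[:,1]-cy)>.048]
for q in(e[e[:,0]>cx],e[e[:,0]<cx]): print("catch",axis(q))
print("slid",axis(sel(P,.53,.19,.05,.03,.05)))
E
```

```text
14.65 [ 0.4805893  -0.28324562  0.24615794] [ 0.76886799  0.58771115 -0.23569327] [0.05891561 0.04665532 0.01565518] -3.742891435353959
(array([ 0.5411, -0.0226]), array([35.5, 17.8]), 90.0, 'mean', array([ 0.5423, -0.0178]), 'ang', np.float64(104.8), 'z', array([0.0632, 0.0654, 0.0669]), 96)
(array([ 0.4228, -0.0233]), array([18.5, 34.3]), 1.1, 'mean', array([ 0.422 , -0.0218]), 'ang', np.float64(89.1), 'z', array([0.0615, 0.0654, 0.067 ]), 157)
bar (array([ 0.4825, -0.0239]), array([11.9, 54.6]), 86.6, 'mean', array([ 0.4821, -0.0239]), 'ang', np.float64(176.1), 'z', array([0.1486, 0.1516, 0.1533]), 221)
lidtop (array([ 0.4821, -0.0241]), array([86.8, 85.7]), 28.3, 'mean', array([ 0.4813, -0.0239]), 'ang', np.float64(88.3), 'z', array([0.1149, 0.1182, 0.1208]), 1589)
catch (array([ 0.5398, -0.0222]), array([33.1, 17.7]), 87.5, 'mean', array([ 0.5398, -0.0223]), 'ang', np.float64(89.4), 'z', array([0.0645, 0.0669, 0.0691]), 157)
catch (array([ 0.4226, -0.0243]), array([19. , 32.5]), 1.0, 'mean', array([ 0.4221, -0.0242]), 'ang', np.float64(84.4), 'z', array([0.0632, 0.0667, 0.0692]), 175)
slid (array([0.5336, 0.1927]), array([61.5, 62.5]), 2.8, 'mean', array([0.5321, 0.1888]), 'ang', np.float64(114.2), 'z', array([0.0381, 0.0454, 0.0483]), 621)
```

View pics/t10.png

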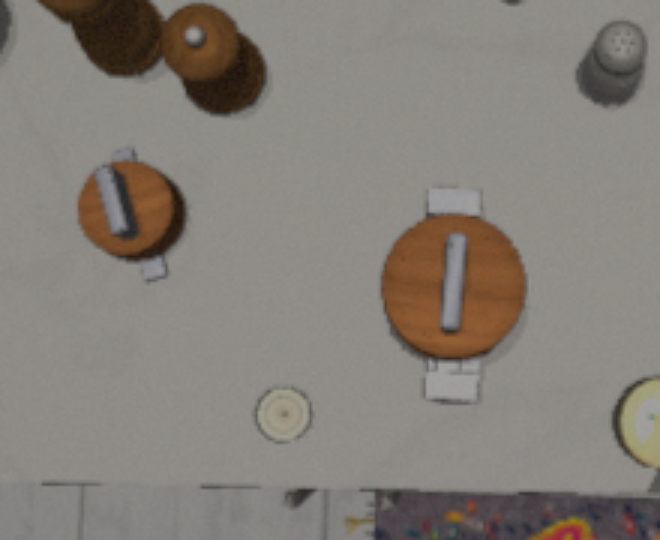

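View pics/s10.png

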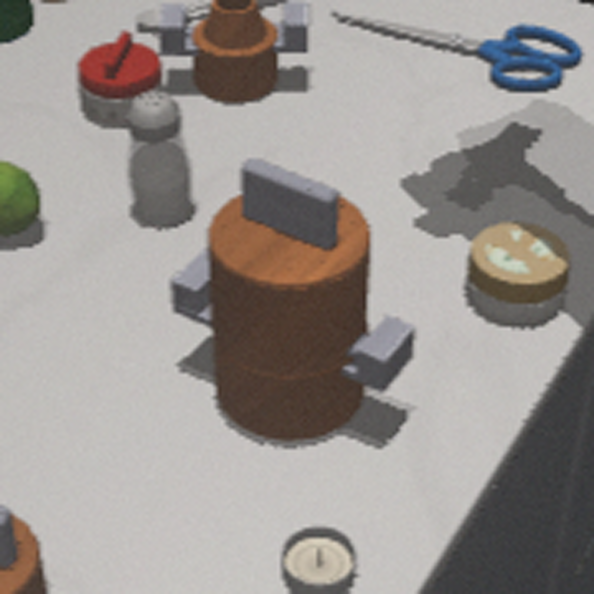

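The lid sits level: its top is at 0.118 m, which is 50 + 68 mm. The ears are under both catches, the gripper is clear, and the small lid has not moved. Handing in.

```bash
python3 -c "
from plant import ctrl
print(ctrl.finish_job())"
```

```text
the job is handed in; nothing more can be done
None
```

I gripped the large lid by its bar, lowered it over the inner canister at about 60° and seated it on the rim. Then I turned it clockwise until both ears hit the stops, let go, and handed the job in at about 15 s.

**Last checks:**
- **Height:** the lid top is at 0.118 m, which matches 50 + 68 mm seated.
- **Centring:** the lid and bottom centres agree within about 2 mm.
- **Turn:** the lid axis is at about -4°. At the end of the turn the bottom moved with the lid by about 3–4°, which shows the ears reached the stops.
- **Bottom axis:** this is less certain. The catch outlines gave the bottom's axis anywhere from about -3° to +1°, but even the worst case is well inside the 12° limit.
- **Small lid:** it moved less than 1 mm.
- **Gripper:** open and well clear of everything.
- **Inner canister:** I could not see it once the lid was on. The lid seated without unusual resistance, so I take it to be standing inside.

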